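# Dust both feet of a bent bracket and hold it over the glue-up form

## Task

Pick up the bent-plywood bracket by its flat top and dab the dust off its feet on the sprung tack pad: press the outer face of the wide foot squarely onto the middle of the pad until the pad clearly gives way (about 1 cm), stay a moment, then back off, turn the bracket half round and do the same with the narrow foot. Then lift it over the fence and bring it above the glue-up form, the wide foot over the wide pocket and the narrow foot over the narrow one, and finish still holding it there, level and still, the feet about 1 cm above the form. The bracket must never knock the fence or touch the form, and everything else on the bench stays where it is.

Things in the scene. Friction and masses are not known exactly. Their poses are not given: they have to be found in the camera images.
- bracket_centre (a point): centre of the flat top bar of the loose bracket, where it is best gripped: the bracket is an arch of pale bent plywood, 170 mm long, 85 mm high, about 0.2 kg, standing on its two feet on the bench; its top bar is 26 mm across, 20 mm thick (10 mm above and below this point) and flat for 100 mm, with free space under it. This point is 75 mm above the undersides of the feet. Axes: x along the bracket from the narrow foot to the wide foot, y across the bar, z up
- bracket_wide_face (a point): centre of the outer face of the wide foot (the foot that spreads to 64 mm across and so sticks out on both sides of the bar, seen from above); 85 mm from bracket_centre along the bracket's +x and 50 mm below it; the flat upright face is 64 mm across and reaches from the underside up to 46 mm (axes as bracket_centre)
- bracket_narrow_face (a point): centre of the outer face of the narrow foot (26 mm across, no wider than the bar); 85 mm from bracket_centre along the bracket's -x and 50 mm below it; the flat upright face reaches from the underside up to 50 mm (axes as bracket_centre)
- bracket_wide_foot (a point): middle of the underside of the wide foot (20 mm along the bracket, 64 mm across), 75 mm along +x and 75 mm below bracket_centre
- bracket_narrow_foot (a point): middle of the underside of the narrow foot (20 mm along the bracket, 26 mm across), 75 mm along -x and 75 mm below bracket_centre
- bracket: the whole bracket; origin midway between the undersides of the feet, axes as bracket_centre
- pad_face (a point): centre of the grey face of the sprung tack pad on its stand, ahead of the robot to its left, facing back towards it: upright face 80 mm wide and 70 mm high, its centre 75 mm above the bench. The stand is fixed, at a different place and turn each time. x points level into the pad (the direction to press), z up. The stand's steel foot, 12 mm high, begins 10 mm behind the face (its front edge); the stand is 127 mm high
- tackpad (a joint): how far the pad is pushed back, in m: 0 at rest, 0.014 at its stop; a spring pushes it out with about 1 N at rest and 4.5 N at the stop
- pocket_wide (a point): centre of the mouth of the wide pocket of the glue-up form, level with the form's top: 33 mm along the form by 77 mm across, 30 mm deep. Axes as form
- pocket_narrow (a point): centre of the mouth of the narrow pocket, 150 mm from the wide one: 33 mm along the form by 39 mm across, 30 mm deep. Axes as form
- form: the glue-up form, a fixed wooden block 260 x 110 x 50 mm at the robot's right; origin at the centre of its underside, x along it from the narrow pocket to the wide pocket, z up; its top is 50 mm above the bench
- fence: fixed wooden fence with two clamps on it, between the bracket's side of the bench and the form: 360 mm long along its x, 18 mm thick, 100 mm high over the clamps, which stick out up to 40 mm from its middle on its -y side; origin at the centre of its underside
- jar: bystander: closed glass jar, 64 mm across, 85 mm high; origin under its centre
- sandblock: bystander: cork sanding block 70 x 110 x 30 mm; origin under its centre
- offcut_a: bystander: flat wood offcut 60 x 100 x 18 mm; origin under its centre
- offcut_b: bystander: wood offcut 50 x 70 x 45 mm; origin under its centre
- mallet: bystander: rubber-headed mallet lying on the bench, 270 mm long; origin under it
- gluebottle: bystander: white bottle 60 mm across, 170 mm high, at the far right; origin under its centre
- sparearch: bystander: a spare arch, 170 mm long, 85 mm high, with two equal narrow feet, farther left on the bench than the bracket and the pad, not to be used; origin midway between the undersides of its feet
Not all that is in view belongs to the job. Leave any turquoise look-alike of the bracket alone.

How it is judged (in metres and radians):
On the way, in this order (a step that is already met when the one before it is completed fails the run):
1. the wide foot's outer face presses the tack pad back, square to it (value of joint tackpad above 0.004 m and distance between bracket_wide_face and pad_face below 0.035 m and angle between the x axis of bracket_centre and the x axis of pad_face, either way round below 0.2 rad and contact force between bracket and the fingers above 1 N), for 0.2 s.
2. after the half turn, the narrow foot's outer face presses the tack pad back, square to it (value of joint tackpad above 0.004 m and distance between bracket_narrow_face and pad_face below 0.035 m and angle between the x axis of bracket_centre and the x axis of pad_face, either way round below 0.2 rad and contact force between bracket and the fingers above 1 N), for 0.2 s.
At the end, for the whole second after the job is handed in: The bracket is held in the fingers, still, each foot within 7 mm sideways of the centre of its own pocket (wide over wide, narrow over narrow) and its underside 3 to 20 mm above the form's top, touching neither form nor fence (horizontal distance between bracket_wide_foot and pocket_wide below 0.007 m and z of bracket_wide_foot in the frame of pocket_wide between 0.003 and 0.02 m and horizontal distance between bracket_narrow_foot and pocket_narrow below 0.007 m and z of bracket_narrow_foot in the frame of pocket_narrow between 0.003 and 0.02 m and contact force between bracket and the fingers above 1 N and contact force between bracket and form below 0.1 N and contact force between bracket and fence below 0.1 N and linear speed of bracket below 0.02 m/s); the arm keeps its last pose, push and grip.
It fails at once if the bracket knocks the fence (over 2 N) (contact force between bracket and fence above 2 N).
It fails at once if the bracket touches the form (over 1 N) (contact force between bracket and form above 1 N).
It fails at once if a bystander is moved by more than 25 mm (distance of any of jar, sandblock, offcut_a, offcut_b, mallet, gluebottle, sparearch from where it was at the start of the episode above 0.025 m).
It also fails if it takes over 66 s, if anything falls off the work surface, if the arm or the gripper's body presses on something with over 40 N, if the wrist force passes 120 N, or if a joint passes its speed limit or range.

## Robot

A 6-joint arm with a two-finger parallel gripper is mounted at the origin on the work surface. World frame = base frame: x ahead of the robot, y to its left, z up, the work surface at z = 0. Lengths are in m, angles in degrees, forces in N, time in s.
With the tool pointing down it reaches from about 0.4 to 0.825 m from the base axis. Payload 7 kg.
Tool frame: the origin (TCP) lies on the centre line of the jaws, within the pads' length; the fingertips stand 11 mm ahead of it and the grasp point (between the pads) lies 8 mm behind it; z points along the fingers, y is the direction in which the jaws open and shut (so a half turn about z gives the same grasp; the last joint's range is limited). The gripper opens to 88 mm and grips with 3 to 60 N. Pads are 19 mm wide; open, the fingers measure 130 mm over their backs; the gripper's body (78 mm by 193 mm) begins 47 mm behind the grasp point.
Start: joints at [85.033, 20.546, 0.682, 0, -70.136, -16.507], TCP at [0.247, 0.628, 0.238] pointing down, gripper open.
Joint ranges: [-176.03, 176.03], [-82.01, 121.73], [-58.28, 71.71], [-173.87, 95.51], [-174.79, -0.11], [-173.66, 173.66]. Speed limits (degrees/s): [136.94, 136.94, 172.46, 180, 180, 180].

## Interface

Orientations are given as [roll, pitch, yaw] about the fixed x, y, z axes, in that order (R = Rz(yaw) Ry(pitch) Rx(roll)).
In Python, from plant import ctrl, cams, order gives the robot as it stands.
- The arm moves only by the tool jog_arm, never from a script. Its argument "motion" is a list of rows, each an object with "offset": the shift along the tool's x, y, z in mm, a list of three; "roll": the turn about the tool's z in rad; "hand": the finger opening in mm, from 0 to 87.6. A call has 1 to 20 rows; each row is the pose to reach, as a shift and turn from the pose commanded when the call began, along the tool's axes at that moment; what a row does not reach only later rows make up. A row lasts 1/12 s, in which the tool goes at most 41.7 mm and 7.16 degrees, less where a joint would pass 70% of its speed; a pose out of reach is approached as far as the arm can. A call with a gripper value outside its range is refused whole. The fingers move at their own pace and stop on an object; the grip force is fixed at half the most. Time passes only in rows, so rows that repeat a pose let the fingers close. It gives the time, the measured TCP pose, the force and the opening at its end, in the units of the state.
- ctrl.get_obs(): the state, without advancing time (a new reading comes with each control period).
- cams.snapshot(name): name is "side" or "top" or "wrist"; returns a dict with "img" (384x512x3 uint8, red, green, blue), "K" (3x3 intrinsics, pixels), "cam_to_world" (4x4, takes a point from camera to world coordinates); the wrist camera has in their place "T_tool_cam" (4x4, takes a point from camera to tool coordinates, whose origin is the TCP and whose axes are the flange's). Camera axes: x right, y down, z forward; pixel columns grow to the right and rows downward; lengths in m; the calibration is good to about 2 mm. A picture is of the moment at which its call begins: read the wrist's pose just before it. There is no depth.
- order.close_job(): hands the job in, once; it reports no verdict.
The state is a dict: "clock": time; "joint_pos": joint angles; "qvel": joint speeds; "tau": joint torques, N m; "tool_pos": TCP position; "orientation": TCP orientation; "force": force on the tool from outside, world axes, zero at the start; "moment": the same for the moment, N m; "opening": finger opening in m.
Only numpy, scipy, OpenCV 4.12 (cv2) and the standard library are available. Lean on these libraries where they do the work, as an engineer would, in place of code of your own. Each camera call takes 0.05 s, during which the arm holds its last target. There are 200 camera calls.

## Working session

There is one attempt and no reset: what is moved stays moved. The work goes in short steps, Python scripts to look and compute and a tool call to move; the robot and the scene stay as the last step left them, time stands still between calls to the robot, and variables do not carry over. Pictures are saved under pics/ and viewed, about 8 in all and at most 12, crops included, and the job is handed in when it is done.

Besides the shell and the picture viewer there is one more tool, called as name([rows], argument=value, ...), one row to a line, values as JSON. jog_arm: Moves the arm, as the interface text tells. Its arguments: {"type":"object","properties":{"motion":{"type":"array"}},"required":["motion"]}

```bash
mkdir -p pics; ls
cat > h.py <<'E'
import numpy as np, cv2
from scipy.spatial.transform import Rotation as Ro
from plant import ctrl, cams, order
def snap(n):
    o=ctrl.get_obs(); s=cams.snapshot(n)
    if n=="wrist":
        T=np.eye(4); T[:3,:3]=Ro.from_euler('xyz',o['orientation'],degrees=True).as_matrix(); T[:3,3]=o['tool_pos']
        C=T@np.array(s['T_tool_cam'])
    else: C=np.array(s['cam_to_world'])
    return s['img'],np.array(s['K']),C
def ray(K,C,uv):
    d=C[:3,:3]@np.linalg.solve(K,[uv[0],uv[1],1.]); return C[:3,3],d
def onplane(K,C,uv,z):
    p,d=ray(K,C,uv); return p+d*(z-p[2])/d[2]
def proj(K,C,P):
    q=K@(C[:3,:3].T@(np.array(P)-C[:3,3])); return q[:2]/q[2]
def save(n,img,f=1):
    cv2.imwrite('pics/'+n,cv2.resize(img[:,:,::-1],None,fx=f,fy=f,interpolation=cv2.INTER_CUBIC))
E
python3 - <<'E'
from h import *
print(ctrl.get_obs())
ims=[]
for n in("top","side","wrist"):
    i,K,C=snap(n); ims.append(i); np.savez('pics/'+n+'0.npz',i=i,K=K,C=C); print(n,K[0,0],C.round(3).tolist())
save('a_top.png',ims[0],1.5); save('a_sw.png',np.hstack(ims[1:]),0.78)
E
```

```text
pics
{'clock': 0.0, 'joint_pos': array([ 8.50328653e+01,  2.05921155e+01,  6.32034343e-01, -2.07440222e-02,
       -7.01353900e+01, -1.65076546e+01]), 'qvel': array([-0.03670854,  0.12949825, -0.00998877, -0.01910311,  0.07595545,
        0.01614424]), 'tau': array([-2.19939524e-03, -5.82714057e+01,  2.93045068e+01,  6.99713588e+00,
        6.66299660e-03, -1.72754790e-04]), 'tool_pos': array([0.24694985, 0.62768228, 0.23659982]), 'orientation': array([ 1.79902923e+02, -8.43356809e-03, -2.14818472e+01]), 'force': array([ 0.06596324, -0.17271775, -0.04215803]), 'moment': array([ 0.00505739, -0.01343573,  0.03024174]), 'opening': 0.08743345385039315}
top 372.0312137778103 [[-0.021, -0.99, 0.137, 0.365], [-1.0, 0.02, -0.011, -0.03], [0.008, -0.137, -0.991, 1.26], [0.0, 0.0, 0.0, 1.0]]
side 420.8909347574482 [[0.983, -0.116, 0.14, 0.315], [-0.182, -0.66, 0.729, -1.093], [0.008, -0.742, -0.67, 1.074], [0.0, 0.0, 0.0, 1.0]]
wrist 285.2172386374669 [[-0.367, -0.895, -0.253, 0.314], [-0.93, 0.353, 0.099, 0.603], [0.001, 0.272, -0.962, 0.383], [0.0, 0.0, 0.0, 1.0]]
```

View pics/a_top.png

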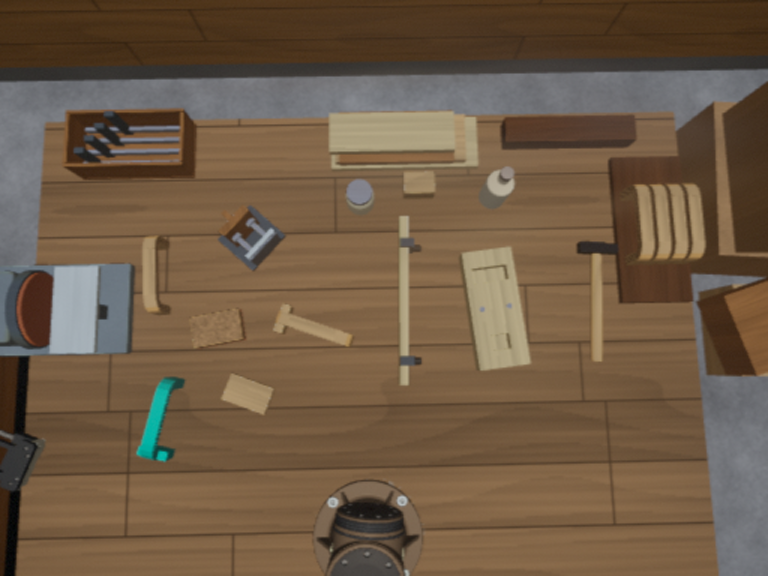

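View pics/a_sw.png

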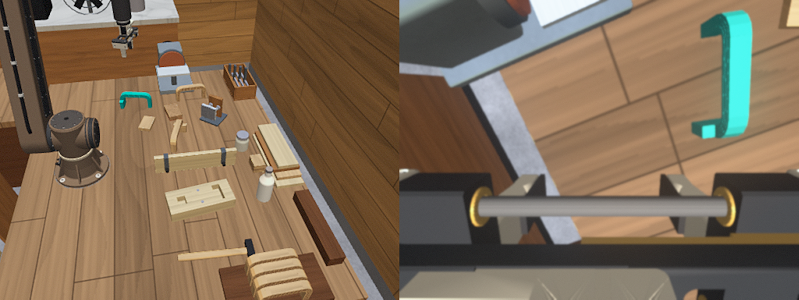

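Top view: turquoise look-alike (158,418), spare arch with equal feet (152,273), mallet (597,300, black head), and a pale arch with one spreading foot at (283,318) and narrow end at (350,342). The last one fits the bracket. I'll confirm it, and the pad at (250,237), in an enlarged crop.

Run:
```python
from h import *
t=np.load('pics/top0.npz')['i'];s=np.load('pics/side0.npz')['i']
a=cv2.resize(t[125:245,120:250],None,fx=3,fy=4.6,interpolation=3)
a=cv2.resize(t[125:240,125:245],(400,383),interpolation=3)
b=cv2.resize(s[95:210,190:310],(400,383),interpolation=3)
save('b.png',np.hstack([a,b]))
```

```text
(no output)
```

View pics/b.png

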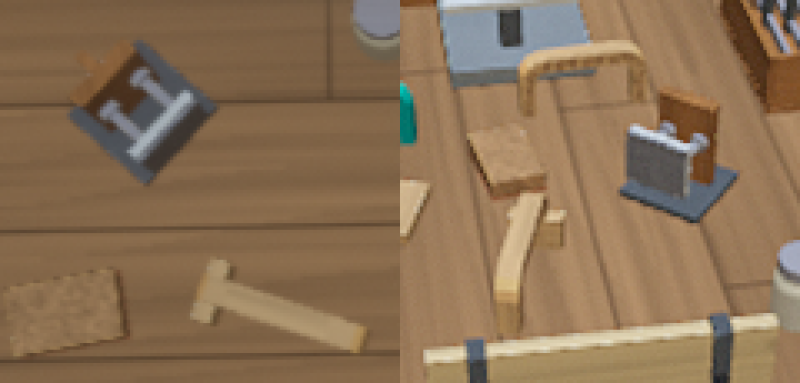

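Bracket confirmed: a T-shaped wide foot at crop (210,290) and a narrow end at (360,340). The pad face is seen edge-on, its light top edge running (130,155)–(192,95), and it is pressed towards the upper left. Now the positions.

Run:
```python
from h import *
d=np.load('pics/top0.npz');K,C=d['K'],d['C']
s=np.load('pics/side0.npz');Ks,Cs=s['K'],s['C']
f=400/120.
c=lambda x,y:(125+x/f,125+y/f)
P=lambda uv,z:onplane(K,C,uv,z).round(4)
A=P(c(222,282),.085);B=P(c(357,335),.085);print('bar',A,B,np.degrees(np.arctan2(*(A-B)[[1,0]])))
a,b=P(c(134,158),.11),P(c(196,97),.11);print('padtop front edge',a,b,np.linalg.norm(a-b),'dir',np.degrees(np.arctan2(*(b-a)[[1,0]])))
D=lambda x,y:(x/1.5,y/1.5)
for n,x,y,z in[('w',489,271,.05),('n',502,340,.05),('c1',461,254,.05),('c2',512,247,.05),('c3',530,361,.05),('c4',478,370,.05),('f1',404,217,.09),('f2',404,384,.09),('block',216,328,.03),('offA',247,393,.018),('jar',360,190,.085)]:print(n,P(D(x,y),z))
# heights from two views
def tri(u,v):
    p,d1=ray(K,C,u);q,d2=ray(Ks,Cs,v)
    t=np.linalg.lstsq(np.c_[d1,-d2],q-p,rcond=None)[0];return ((p+d1*t[0]+q+d2*t[1])/2).round(4)
e=lambda x,y:(190+(x-400)/f,95+y/f)
print('tri narrow bar end',tri(c(357,335),e(509,275)),'pad top',tri(c(134,158),e(630,128)),tri(c(192,97),e(691,160)))
o=ctrl.get_obs();s=cams.snapshot('wrist');print(np.array(s['T_tool_cam']).round(3).tolist())
```

```text
bar [0.4708 0.1585 0.085 ] [0.4181 0.0311 0.085 ] 67.52718633079823
padtop front edge [0.5872 0.2374 0.11  ] [0.6449 0.1794 0.11  ] 0.08181252960274482 dir -45.148562621720004
w [ 0.5607 -0.2787  0.05  ]
n [ 0.4089 -0.2997  0.05  ]
c1 [ 0.5999 -0.2186  0.05  ]
c2 [ 0.6135 -0.3323  0.05  ]
c3 [ 0.3626 -0.3578  0.05  ]
c4 [ 0.3459 -0.2448  0.05  ]
f1 [ 0.6756 -0.0927  0.09  ]
f2 [ 0.3212 -0.0833  0.09  ]
block [0.449  0.3239 0.03  ]
offA [0.3065 0.257  0.018 ]
jar [0.7391 0.0012 0.085 ]
tri narrow bar end [0.4197 0.0311 0.0833] pad top [0.5902 0.2375 0.109 ] [0.6528 0.1865 0.0913]
[[-0.0, -0.962, -0.272, 0.071], [1.0, -0.0, -0.001, -0.001], [0.001, -0.272, 0.962, -0.147], [0.0, 0.0, 0.0, 1.0]]
```

jog_arm([
  {"offset": [379,424,-13],"roll": -1.553,"hand": 87},
  {"offset": [379,424,-13],"roll": -1.553,"hand": 87},
  {"offset": [379,424,-13],"roll": -1.553,"hand": 87},
  {"offset": [379,424,-13],"roll": -1.553,"hand": 87},
  {"offset": [379,424,-13],"roll": -1.553,"hand": 87},
  {"offset": [379,424,-13],"roll": -1.553,"hand": 87},
  {"offset": [379,424,-13],"roll": -1.553,"hand": 87},
  {"offset": [379,424,-13],"roll": -1.553,"hand": 87},
  {"offset": [379,424,-13],"roll": -1.553,"hand": 87},
  {"offset": [379,424,-13],"roll": -1.553,"hand": 87},
  {"offset": [379,424,-13],"roll": -1.553,"hand": 87},
  {"offset": [379,424,-13],"roll": -1.553,"hand": 87},
  {"offset": [379,424,-13],"roll": -1.553,"hand": 87},
  {"offset": [379,424,-13],"roll": -1.553,"hand": 87},
  {"offset": [379,424,-13],"roll": -1.553,"hand": 87},
  {"offset": [379,424,-13],"roll": -1.553,"hand": 87},
  {"offset": [379,424,-13],"roll": -1.553,"hand": 87},
  {"offset": [379,424,-13],"roll": -1.553,"hand": 87},
])

```text
clock: 1.7
tool_pos: [0.4444, 0.0953, 0.2505]
orientation: [-180.0, -0.0, 67.5]
force: [0.1, -0.0, 0.3]
opening: 0.0872
```

Run:
```python
from h import *
i,K,C=snap('wrist'); np.savez('pics/w1.npz',i=i,K=K,C=C); save('c.png',i,1.5)
for P in([.4445,.095,.085],[.616,.208,.11]):print(proj(K,C,P)*1.5)
```

```text
[393.32019313 271.25747645]
[590.72106515  -1.5284091 ]
```

View pics/c.png

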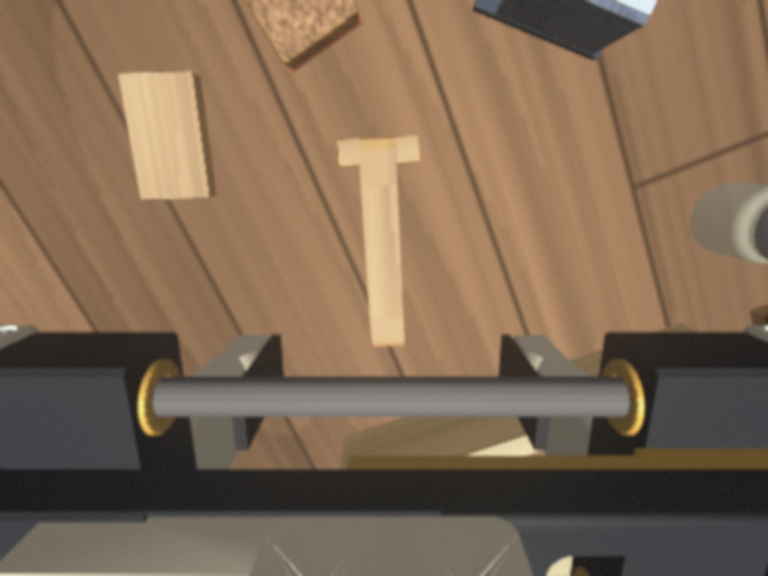

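Run:
```python
from h import *
d=np.load('pics/w1.npz');K,C=d['K'],d['C']
P=lambda x,y,z:onplane(K,C,(x/1.5,y/1.5),z)
a=P(379.5,185,.085);b=P(386.5,320,.085);print(a,b,np.linalg.norm(a-b),np.degrees(np.arctan2(*(a-b)[[1,0]])),(a+b)/2)
print('width',np.linalg.norm(P(361,185,.085)-P(398,185,.085)),'foot w',np.linalg.norm(P(338,140,.046)-P(420,137,.046)))
for p in((338,141),(420,136),(342,166),(418,160)):print(P(*p,.046))
print('narrow end',P(372,346,.0),P(405,345,.0),P(388,345,.03))
x=(a-b)/np.linalg.norm(a-b)
c=np.array([.4445,.095,.085])
for s in(.085,-.085):print(s,[ (proj(K,C,(a+b)/2+x*s+np.array([0,0,dz]))*1.5).round(1) for dz in(0,-.02,-.05,-.085)])
```

```text
[0.45942214 0.15689193 0.085     ] [0.42484707 0.06119991 0.085     ] 0.10174673773311582 70.13439191253877 [0.44213461 0.10904592 0.085     ]
width 0.02626096011407213 foot w 0.06370976164172946
[0.44108131 0.19896039 0.046     ]
[0.50131145 0.17795469 0.046     ]
[0.43626666 0.18072063 0.046     ]
[0.49333916 0.16196613 0.046     ]
narrow end [3.88098541e-01 1.31302854e-02 5.55111512e-17] [0.41905572 0.00148254 0.        ] [0.40846947 0.01981586 0.03      ]
0.085 [array([376.9, 134.1]), array([377.7, 136.2]), array([378.8, 138.9]), array([379.9, 141.5])]
-0.085 [array([388.6, 360.4]), array([388.7, 350.1]), array([388.9, 336.6]), array([389.1, 323.1])]
```

jog_arm([
  {"offset": [12,-7,30],"roll": -0.044,"hand": 87},
  {"offset": [12,-7,60],"roll": -0.044,"hand": 87},
  {"offset": [12,-7,90],"roll": -0.044,"hand": 87},
  {"offset": [12,-7,120],"roll": -0.044,"hand": 87},
  {"offset": [12,-7,145],"roll": -0.044,"hand": 87},
  {"offset": [12,-7,165],"roll": -0.044,"hand": 87},
  {"offset": [12,-7,178],"roll": -0.044,"hand": 87},
  {"offset": [12,-7,183],"roll": -0.044,"hand": 87},
  {"offset": [12,-7,183],"roll": -0.044,"hand": 87},
  {"offset": [12,-7,183],"roll": -0.044,"hand": 10},
  {"offset": [12,-7,183],"roll": -0.044,"hand": 10},
  {"offset": [12,-7,183],"roll": -0.044,"hand": 10},
  {"offset": [12,-7,183],"roll": -0.044,"hand": 10},
  {"offset": [12,-7,183],"roll": -0.044,"hand": 10},
  {"offset": [12,-7,183],"roll": -0.044,"hand": 10},
  {"offset": [12,-7,183],"roll": -0.044,"hand": 10},
  {"offset": [12,-7,183],"roll": -0.044,"hand": 10},
  {"offset": [12,-7,183],"roll": -0.044,"hand": 10},
  {"offset": [12,-7,183],"roll": -0.044,"hand": 10},
  {"offset": [12,-7,183],"roll": -0.044,"hand": 10},
])

```text
clock: 3.42
tool_pos: [0.4427, 0.1085, 0.0675]
orientation: [-180.0, 0.0, 70.0]
force: [0.3, 0.1, -0.7]
opening: 0.0257
```

jog_arm([
  {"offset": [0,0,-5],"roll": 0,"hand": 10},
  {"offset": [0,0,-20],"roll": 0,"hand": 10},
  {"offset": [0,0,-40],"roll": 0,"hand": 10},
  {"offset": [0,0,-65],"roll": 0,"hand": 10},
  {"offset": [2,6,-90],"roll": 0.05,"hand": 10},
  {"offset": [7,18,-115],"roll": 0.12,"hand": 10},
  {"offset": [13,34,-140],"roll": 0.22,"hand": 10},
  {"offset": [20,52,-165],"roll": 0.33,"hand": 10},
  {"offset": [25,66,-180],"roll": 0.41,"hand": 10},
  {"offset": [28,72,-183],"roll": 0.436,"hand": 10},
  {"offset": [28,72,-183],"roll": 0.436,"hand": 10},
  {"offset": [28,72,-183],"roll": 0.436,"hand": 10},
])

```text
clock: 4.42
tool_pos: [0.5189, 0.11, 0.2492]
orientation: [-179.9, 0.1, 45.1]
force: [-0.8, 0.6, -1.3]
opening: 0.0259
```

Run:
```python
from h import *
i,K,C=snap('wrist'); np.savez('pics/w2.npz',i=i,K=K,C=C); save('d.png',i,1.5)
print(ctrl.get_obs()['joint_pos'].round(1))
```

```text
[ 3.31e+01  6.50e+00 -1.64e+01 -1.00e-01 -6.73e+01  1.02e+02]
```

View pics/d.png

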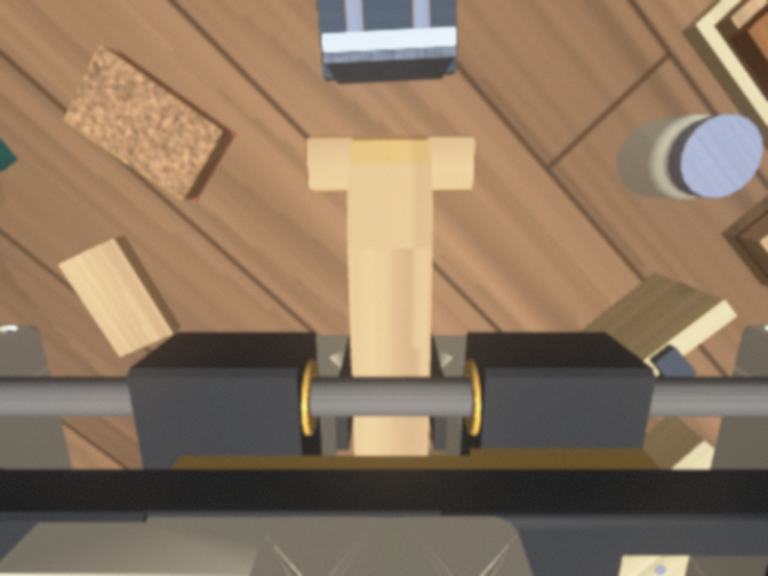

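Run:
```python
from h import *
d=np.load('pics/w2.npz');K,C=d['K'],d['C']
P=lambda x,y,z:onplane(K,C,(x/1.5,y/1.5),z)
a,b=P(323,52,.11),P(457,48,.11);n=np.linalg.norm
print('edge',a,b,n(a-b),'press dir',np.degrees(np.arctan2(*(b-a)[[1,0]]))+90,'mid',(a+b)/2)
zt=.2492+.008
a,b=P(307,138,zt-.029),P(475,138,zt-.029);print('wide face',a,b,n(a-b),np.degrees(np.arctan2(*(b-a)[[1,0]]))+90,(a+b)/2)
a,b=P(348,248,zt+.01),P(432,247,zt+.01);print('bar flat end',a,b,n(a-b),(a+b)/2)
```

```text
edge [0.58734793 0.23966976 0.11      ] [0.6457303  0.18444516 0.11      ] 0.08036328372104429 press dir 46.59215778176383 mid [0.61653912 0.21205746 0.11      ]
wide face [0.55479506 0.19295355 0.2282    ] [0.59882129 0.14905651 0.2282    ] 0.06217120712986565 45.08418924953925 [0.57680817 0.17100503 0.2282    ]
bar flat end [0.54359425 0.15608399 0.2672    ] [0.56190224 0.13828826 0.2672    ] 0.025531759733725706 [0.55274824 0.14718612 0.2672    ]
```

jog_arm([
  {"offset": [5,1,20],"roll": -0.025,"hand": 10},
  {"offset": [10,3,45],"roll": -0.025,"hand": 10},
  {"offset": [15,3,70],"roll": -0.025,"hand": 10},
  {"offset": [20,3,95],"roll": -0.025,"hand": 10},
  {"offset": [25,3,115],"roll": -0.025,"hand": 10},
  {"offset": [25,3,128],"roll": -0.025,"hand": 10},
  {"offset": [25,3,132],"roll": -0.025,"hand": 10},
  {"offset": [25,3,132],"roll": -0.025,"hand": 10},
  {"offset": [25,3,132],"roll": -0.025,"hand": 10},
])

```text
clock: 5.22
tool_pos: [0.5393, 0.1258, 0.1188]
orientation: [180.0, 0.0, 46.5]
force: [0.1, 1.1, -0.9]
opening: 0.0258
```

Run:
```python
from h import *
o=ctrl.get_obs();print(o['tool_pos'],o['orientation'],o['force'],o['moment'])
t,Kt,Ct=snap('top');i,K,C=snap('wrist');np.savez('pics/w3.npz',i=i,K=K,C=C)
s,_,_=snap('side')
a=cv2.resize(s[95:210,190:310],(400,383),interpolation=3)
save('e.png',np.hstack([cv2.resize(i,None,fx=383/384,fy=383/384)[:,100:500],a]))
```

```text
[0.53933792 0.12580221 0.11876699] [1.79997993e+02 3.19192451e-02 4.65385812e+01] [ 0.14124055  1.05583978 -0.93323331] [-0.10703473 -0.07712352 -0.03544281]
```

View pics/e.png

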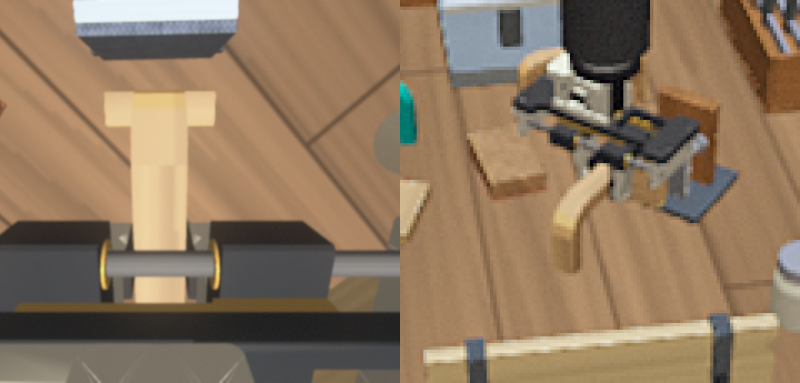

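Wrist view: the pad's edges (75–238) and the wide foot (104–216) share a centre and are parallel, and the bracket hangs level. Press.

jog_arm([
  {"offset": [10,0,2],"roll": 0,"hand": 10},
  {"offset": [20,0,2],"roll": 0,"hand": 10},
  {"offset": [26,0,2],"roll": 0,"hand": 10},
  {"offset": [30,0,2],"roll": 0,"hand": 10},
  {"offset": [33,0,2],"roll": 0,"hand": 10},
  {"offset": [36,0,2],"roll": 0,"hand": 10},
  {"offset": [38,0,2],"roll": 0,"hand": 10},
  {"offset": [40,0,2],"roll": 0,"hand": 10},
  {"offset": [40,0,2],"roll": 0,"hand": 10},
  {"offset": [40,0,2],"roll": 0,"hand": 10},
  {"offset": [40,0,2],"roll": 0,"hand": 10},
])

```text
clock: 6.28
tool_pos: [0.5668, 0.1545, 0.1164]
orientation: [-180.0, 0.1, 46.5]
force: [-3.8, -2.9, -0.2]
opening: 0.0254
```

Run:
```python
from h import *
o=ctrl.get_obs();f=np.array(o['force']);print(o['tool_pos'],o['orientation'],f,f[:2]@[.688,.725],o['moment'])
i,K,C=snap('wrist');s,_,_=snap('side');np.savez('pics/w4.npz',i=i,K=K,C=C)
a=cv2.resize(s[95:210,190:310],(400,383),interpolation=3)
save('f.png',np.hstack([i[:383,100:500],a]))
```

```text
[0.56677944 0.1544528  0.11640163] [-1.79983727e+02  6.15420825e-02  4.64697777e+01] [-3.80104765 -2.8886771  -0.22231545] -4.709411680295582 [-1.42112252  1.28766732  0.17827106]
```

View pics/f.png

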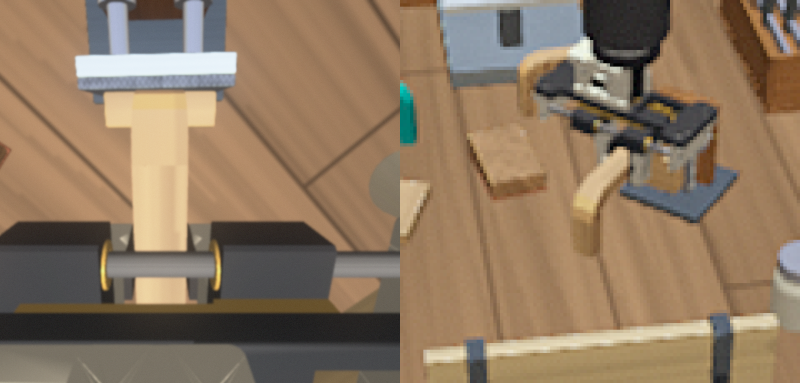

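Wide foot is flush and centred on the pad, which is pushed back (about 4–5 N) without slipping. Hold, back off, lift, and turn.

jog_arm([
  {"offset": [0,0,0],"roll": 0,"hand": 10},
  {"offset": [0,0,0],"roll": 0,"hand": 10},
  {"offset": [0,0,0],"roll": 0,"hand": 10},
  {"offset": [-5,0,0],"roll": 0,"hand": 10},
  {"offset": [-20,0,0],"roll": 0,"hand": 10},
  {"offset": [-40,0,0],"roll": 0,"hand": 10},
  {"offset": [-60,0,-15],"roll": 0,"hand": 10},
  {"offset": [-75,0,-40],"roll": 0,"hand": 10},
  {"offset": [-80,0,-70],"roll": 0.1,"hand": 10},
  {"offset": [-80,0,-100],"roll": 0.2,"hand": 10},
  {"offset": [-80,0,-125],"roll": 0.32,"hand": 10},
  {"offset": [-80,0,-135],"roll": 0.44,"hand": 10},
  {"offset": [-80,0,-135],"roll": 0.56,"hand": 10},
  {"offset": [-80,0,-135],"roll": 0.68,"hand": 10},
  {"offset": [-80,0,-135],"roll": 0.8,"hand": 10},
  {"offset": [-80,0,-135],"roll": 0.92,"hand": 10},
  {"offset": [-80,0,-135],"roll": 1.04,"hand": 10},
  {"offset": [-80,0,-135],"roll": 1.16,"hand": 10},
  {"offset": [-80,0,-135],"roll": 1.28,"hand": 10},
  {"offset": [-80,0,-135],"roll": 1.4,"hand": 10},
])

```text
clock: 8.05
tool_pos: [0.5128, 0.0975, 0.252]
orientation: [-179.8, -0.1, -34.1]
force: [0.3, -0.9, -2.0]
opening: 0.0259
```

jog_arm([
  {"offset": [0,0,0],"roll": 0.12,"hand": 10},
  {"offset": [0,0,0],"roll": 0.24,"hand": 10},
  {"offset": [0,0,0],"roll": 0.36,"hand": 10},
  {"offset": [0,0,0],"roll": 0.48,"hand": 10},
  {"offset": [0,0,0],"roll": 0.6,"hand": 10},
  {"offset": [0,0,0],"roll": 0.72,"hand": 10},
  {"offset": [0,0,0],"roll": 0.84,"hand": 10},
  {"offset": [0,0,0],"roll": 0.96,"hand": 10},
  {"offset": [0,0,0],"roll": 1.08,"hand": 10},
  {"offset": [0,0,0],"roll": 1.2,"hand": 10},
  {"offset": [0,0,0],"roll": 1.32,"hand": 10},
  {"offset": [0,0,0],"roll": 1.44,"hand": 10},
  {"offset": [0,0,0],"roll": 1.56,"hand": 10},
  {"offset": [0,0,0],"roll": 1.65,"hand": 10},
  {"offset": [0,0,0],"roll": 1.71,"hand": 10},
  {"offset": [0,0,0],"roll": 1.742,"hand": 10},
  {"offset": [0,0,0],"roll": 1.742,"hand": 10},
  {"offset": [0,0,0],"roll": 1.742,"hand": 10},
])

```text
clock: 9.55
tool_pos: [0.5126, 0.0973, 0.2519]
orientation: [-180.0, 0.1, -133.5]
force: [-0.9, 0.4, -2.0]
opening: 0.0255
```

Run:
```python
from h import *
o=ctrl.get_obs();print(o['tool_pos'],o['orientation'],o['force'],o['moment'],o['joint_pos'].round(1))
i,K,C=snap('wrist');np.savez('pics/w5.npz',i=i,K=K,C=C)
s,_,_=snap('side')
a=cv2.resize(s[75:190,190:310],(400,383),interpolation=3)
save('g.png',np.hstack([i[:383,100:500],a]))
```

```text
[0.51261657 0.09729193 0.25185387] [-1.79981596e+02  1.09962184e-01 -1.33473660e+02] [-0.90516058  0.38138323 -2.0196702 ] [ 0.11130862 -0.12033621  0.00559554] [ 32.3   5.4 -17.3  -0.  -67.2 -75.8]
```

View pics/g.png

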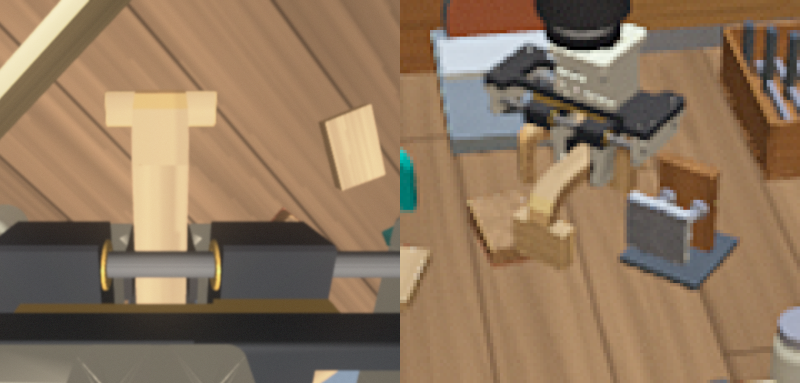

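Bracket sits unchanged in the fingers (same wrist pixels) and is level, with the narrow foot facing the pad. Press with it.

jog_arm([
  {"offset": [-5,0,20],"roll": 0,"hand": 10},
  {"offset": [-12,0,45],"roll": 0,"hand": 10},
  {"offset": [-20,0,75],"roll": 0,"hand": 10},
  {"offset": [-28,0,105],"roll": 0,"hand": 10},
  {"offset": [-36,0,125],"roll": 0,"hand": 10},
  {"offset": [-38,0,135],"roll": 0,"hand": 10},
  {"offset": [-38,0,135],"roll": 0,"hand": 10},
  {"offset": [-48,0,135],"roll": 0,"hand": 10},
  {"offset": [-58,0,135],"roll": 0,"hand": 10},
  {"offset": [-64,0,135],"roll": 0,"hand": 10},
  {"offset": [-68,0,135],"roll": 0,"hand": 10},
  {"offset": [-71,0,135],"roll": 0,"hand": 10},
  {"offset": [-74,0,135],"roll": 0,"hand": 10},
  {"offset": [-76,0,135],"roll": 0,"hand": 10},
  {"offset": [-78,0,135],"roll": 0,"hand": 10},
  {"offset": [-78,0,135],"roll": 0,"hand": 10},
  {"offset": [-78,0,135],"roll": 0,"hand": 10},
  {"offset": [-78,0,135],"roll": 0,"hand": 10},
  {"offset": [-78,0,135],"roll": 0,"hand": 10},
  {"offset": [-78,0,135],"roll": 0,"hand": 10},
])

```text
clock: 11.32
tool_pos: [0.5657, 0.1532, 0.1165]
orientation: [180.0, -0.0, -133.6]
force: [-2.9, -3.2, 0.6]
opening: 0.0255
```

Run:
```python
from h import *
o=ctrl.get_obs();f=np.array(o['force']);print(o['tool_pos'],o['orientation'],f,f[:2]@[.688,.725],o['moment'])
s,_,_=snap('side');t,_,_=snap('top');i,_,_=snap('wrist')
a=cv2.resize(s[75:190,190:310],(400,383),interpolation=3)
save('hh.png',np.hstack([i[:383,100:500],a]))
```

```text
[0.56570769 0.15319726 0.11651908] [ 1.79993904e+02 -1.98868889e-02 -1.33551226e+02] [-2.89110704 -3.20276135  0.56168952] -4.311083621375189 [-1.03317602  0.95380048  0.08975777]
```

View pics/hh.png

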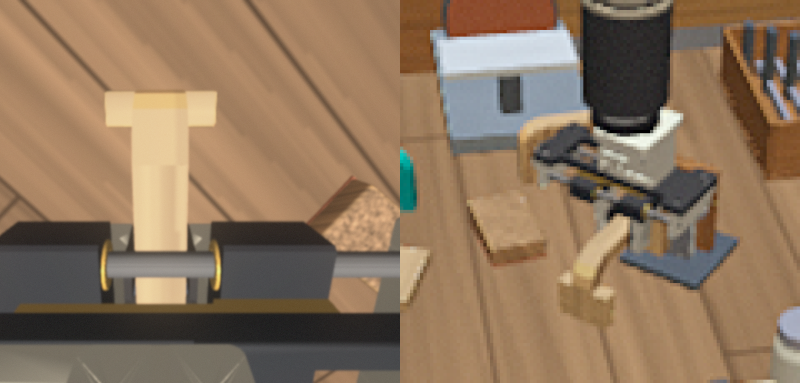

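jog_arm([
  {"offset": [0,0,0],"roll": 0,"hand": 10},
  {"offset": [5,0,0],"roll": 0,"hand": 10},
  {"offset": [20,0,0],"roll": 0,"hand": 10},
  {"offset": [40,0,0],"roll": 0,"hand": 10},
  {"offset": [60,0,-15],"roll": 0,"hand": 10},
  {"offset": [80,0,-40],"roll": 0,"hand": 10},
  {"offset": [95,0,-70],"roll": -0.1,"hand": 10},
  {"offset": [105,0,-100],"roll": -0.2,"hand": 10},
  {"offset": [110,0,-125],"roll": -0.32,"hand": 10},
  {"offset": [110,0,-135],"roll": -0.44,"hand": 10},
  {"offset": [110,0,-135],"roll": -0.56,"hand": 10},
  {"offset": [110,0,-135],"roll": -0.68,"hand": 10},
  {"offset": [110,0,-135],"roll": -0.8,"hand": 10},
  {"offset": [110,0,-135],"roll": -0.92,"hand": 10},
  {"offset": [110,0,-135],"roll": -1.04,"hand": 10},
  {"offset": [110,0,-135],"roll": -1.16,"hand": 10},
  {"offset": [110,0,-135],"roll": -1.28,"hand": 10},
  {"offset": [110,0,-135],"roll": -1.4,"hand": 10},
])

```text
clock: 12.97
tool_pos: [0.4908, 0.0744, 0.2518]
orientation: [-179.8, 0.0, -53.0]
force: [-0.7, -1.3, -1.7]
opening: 0.0255
```

jog_arm([
  {"offset": [0,0,0],"roll": -0.12,"hand": 10},
  {"offset": [0,0,0],"roll": -0.24,"hand": 10},
  {"offset": [0,0,0],"roll": -0.36,"hand": 10},
  {"offset": [0,0,0],"roll": -0.48,"hand": 10},
  {"offset": [0,0,0],"roll": -0.6,"hand": 10},
  {"offset": [0,0,0],"roll": -0.72,"hand": 10},
  {"offset": [0,0,0],"roll": -0.84,"hand": 10},
  {"offset": [0,0,0],"roll": -0.94,"hand": 10},
  {"offset": [0,0,0],"roll": -1.01,"hand": 10},
  {"offset": [0,0,0],"roll": -1.05,"hand": 10},
  {"offset": [0,0,0],"roll": -1.05,"hand": 10},
  {"offset": [0,0,0],"roll": -1.05,"hand": 10},
])

```text
clock: 13.97
tool_pos: [0.4905, 0.0741, 0.2517]
orientation: [-180.0, -0.1, 6.8]
force: [1.1, 0.5, -1.7]
opening: 0.0259
```

jog_arm([
  {"offset": [-8,20,-3],"roll": 0,"hand": 10},
  {"offset": [-20,50,-8],"roll": 0,"hand": 10},
  {"offset": [-32,85,-10],"roll": 0,"hand": 10},
  {"offset": [-44,120,-10],"roll": 0,"hand": 10},
  {"offset": [-57,155,-10],"roll": 0,"hand": 10},
  {"offset": [-70,190,-10],"roll": 0,"hand": 10},
  {"offset": [-79,215,-10],"roll": 0,"hand": 10},
  {"offset": [-83,226,-10],"roll": 0,"hand": 10},
  {"offset": [-83,226,-10],"roll": 0,"hand": 10},
  {"offset": [-83,226,-10],"roll": 0,"hand": 10},
])

```text
clock: 14.8
tool_pos: [0.4347, -0.1611, 0.2617]
orientation: [-180.0, -0.1, 6.7]
force: [-0.3, 0.1, -1.3]
opening: 0.0255
```

Run:
```python
from h import *
i,K,C=snap('wrist');np.savez('pics/w6.npz',i=i,K=K,C=C);save('i.png',i,1.5)
o=ctrl.get_obs();print(o['tool_pos'],o['orientation'],o['joint_pos'].round(1))
```

```text
[ 0.43482412 -0.16058475  0.26165042] [-1.79992396e+02 -4.86725084e-02  6.72492934e+00] [  4.2  -0.9 -22.6  -0.  -68.2  92.6]
```

View pics/i.png

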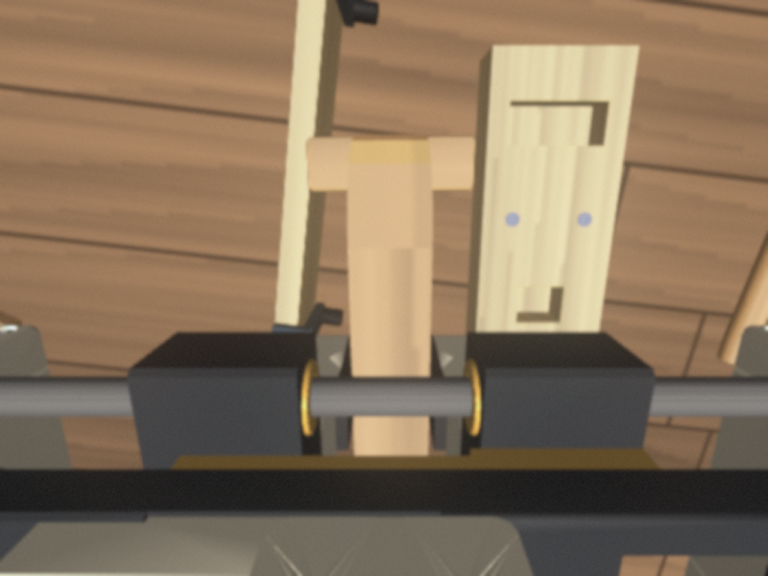

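Wrist view shows the form: wide pocket mouth corners near (510,101), (608,101), (604,145), narrow pocket near (517,321), (560,321), (563,287), screws at (512,219) and (584,219). I'll cast these onto the form top and check them against the known sizes.

Run:
```python
from h import *
d=np.load('pics/w6.npz');i,K,C=d['i'],d['K'],d['C']
hsv=cv2.cvtColor(i,cv2.COLOR_RGB2HSV);v=hsv[:,:,2].astype(int)
for n,(x0,x1,y0,y1) in dict(w=(333,412,62,102),n=(333,385,186,219)).items():
    r=v[y0:y1,x0:x1];m=(r<np.median(r)-45).astype(np.uint8)
    k,lab,st,_=cv2.connectedComponentsWithStats(m)
    j=1+st[1:,4].argmax();q=cv2.convexHull(cv2.findContours((lab==j).astype(np.uint8),0,2)[0][0])[:,0]+[x0,y0]
    print(n,np.median(r),q.tolist())
n=np.linalg.norm
P=lambda x,y:onplane(K,C,(x/1.5,y/1.5),.05)
TL,TR,BR=P(510,101),P(608,101),P(604.5,145);print('wide',n(TL-TR),n(TR-BR),(TL+BR)/2)
nl,nr,nt=P(517,321),P(561,321),P(563,287);print('narrow',n(nl-nr),n(nr-nt),(nl+nt)/2)
W,N=(TL+BR)/2,(nl+nt)/2;print(n(W-N),np.degrees(np.arctan2(*(W-N)[[1,0]])),(W+N)/2)
a,b=P(493,45),P(638,45);print('end w',n(a-b),np.degrees(np.arctan2(*(a-b)[[1,0]]))-90,(a+b)/2)
print('screws',P(512,219),P(584,219),(P(512,219)+P(584,219))/2)
e=P(481,331),P(603,331);print('edges',n(e[0]-e[1]),np.degrees(np.arctan2(*(a-e[0])[[1,0]])),np.degrees(np.arctan2(*(b-e[1])[[1,0]])),(e[0]+e[1])/2)
# form-top height: same corners in top view
t=np.load('pics/top0.npz')
for uv,w in(((461,254),(493,45)),((512,247),(638,45))):
    p,d1=ray(t['K'],t['C'],(uv[0]/1.5,uv[1]/1.5));q,d2=ray(K,C,(w[0]/1.5,w[1]/1.5))
    s=np.linalg.lstsq(np.c_[d1,-d2],q-p,rcond=None)[0];print('tri',p+d1*s[0],q+d2*s[1])
```

```text
w 224.0 [[399, 67], [405, 68], [405, 73], [403, 88], [402, 95], [401, 96], [393, 96], [341, 70], [340, 69], [342, 67]]
n 220.0 [[374, 191], [375, 192], [375, 195], [374, 205], [373, 212], [372, 214], [346, 214], [345, 213], [345, 209], [346, 208], [368, 192], [372, 191]]
wide 0.07584787222354422 0.03239123363008086 [ 0.55452566 -0.27699896  0.05      ]
narrow 0.03908394486147375 0.031407357631563784 [ 0.40648101 -0.29406289  0.05      ]
0.1490248180250502 6.575013597363544 [ 0.48050333 -0.28553092  0.05      ]
end w 0.10866334213504211 6.6110301292657425 [ 0.60916331 -0.27053875  0.05      ]
screws [ 0.47690291 -0.25558845  0.05      ] [ 0.48382553 -0.31504351  0.05      ] [ 0.48036422 -0.28531598  0.05      ]
edges 0.10909848602951142 7.663256939681782 7.772464193450094 [ 0.38197582 -0.30132778  0.05      ]
tri [ 0.59460637 -0.2143088   0.07737463] [ 0.59557141 -0.21159658  0.07713865]
tri [ 0.61880733 -0.33879747  0.02396844] [ 0.62323178 -0.33690908  0.02440421]
```

```bash
cat >> h.py <<'E'
def rel(f,T=None):
    d=np.load(f);K,C=d['K'],d['C'];s=np.array(cams.snapshot('wrist')['T_tool_cam']);T=C@np.linalg.inv(s)
    print(f,'tool',T[:3,3].round(4))
    def B(x,y,ztool): # tool-frame plane z=ztool
        return onplane(K,s,(x/1.5,y/1.5),ztool)
    return d['i'],K,C,T,B
E
python3 - <<'E'
from h import *
i,K,C,T,B=rel('pics/w6.npz')
print('face',B(307,138,.021),B(475,138,.021)); print('bar',B(348,248,-.018),B(432,247,-.018))
R=lambda x,y:(np.linalg.inv(T)@np.r_[onplane(K,C,(x/1.5,y/1.5),.05),1])[:3]
g=cv2.cvtColor(i,cv2.COLOR_RGB2GRAY).astype(int)
print('row bar',g[180,220:300].tolist()); print('row face',g[108,195:330].tolist())
o=ctrl.get_obs();print(o['tool_pos'],o['orientation'])
E
```

```text
pics/w6.npz tool [ 0.4347 -0.1611  0.2617]
face [ 0.0826869  -0.03302086  0.021     ] [0.0826605  0.02919773 0.021     ]
bar [ 0.04859901 -0.01498118 -0.018     ] [ 0.04890466  0.01056658 -0.018     ]
row bar [100, 100, 99, 101, 101, 100, 102, 104, 103, 106, 112, 131, 161, 184, 191, 193, 192, 192, 193, 194, 195, 195, 195, 196, 196, 197, 198, 197, 196, 197, 196, 194, 193, 192, 193, 193, 193, 193, 190, 189, 188, 182, 183, 181, 180, 180, 180, 178, 176, 176, 173, 174, 174, 176, 177, 180, 183, 187, 191, 192, 193, 192, 193, 193, 191, 191, 187, 175, 155, 139, 134, 134, 133, 134, 134, 135, 134, 134, 134, 133]
row face [213, 213, 214, 215, 216, 218, 218, 218, 217, 210, 197, 190, 191, 190, 190, 191, 190, 190, 190, 191, 191, 190, 191, 191, 192, 191, 191, 191, 191, 191, 191, 193, 192, 193, 193, 192, 190, 190, 188, 189, 189, 189, 188, 189, 189, 188, 189, 187, 188, 189, 187, 189, 188, 188, 189, 188, 188, 189, 189, 189, 189, 189, 188, 187, 190, 188, 189, 190, 190, 189, 189, 190, 189, 189, 188, 190, 189, 189, 188, 187, 186, 181, 182, 180, 180, 179, 180, 181, 181, 180, 182, 182, 188, 191, 194, 193, 194, 195, 193, 193, 195, 194, 194, 195, 195, 196, 194, 195, 194, 195, 196, 194, 196, 195, 195, 195, 195, 195, 194, 191, 171, 133, 107, 103, 102, 101, 98, 110, 141, 182, 201, 205, 204, 200, 196]
[ 0.43489992 -0.16019552  0.26163451] [-1.79992229e+02 -3.66913238e-02  6.79432075e+00]
```

jog_arm([
  {"offset": [6,25,0],"roll": 0,"hand": 10},
  {"offset": [14,60,0],"roll": 0,"hand": 10},
  {"offset": [24,95,0],"roll": 0,"hand": 10},
  {"offset": [30,122,0],"roll": 0,"hand": 10},
  {"offset": [32,132,10],"roll": 0,"hand": 10},
  {"offset": [32,132,30],"roll": 0,"hand": 10},
  {"offset": [32,132,55],"roll": 0,"hand": 10},
  {"offset": [32,132,80],"roll": 0,"hand": 10},
  {"offset": [32,132,95],"roll": 0,"hand": 10},
  {"offset": [32,132,101],"roll": 0,"hand": 10},
  {"offset": [32,132,101],"roll": 0,"hand": 10},
  {"offset": [32,132,101],"roll": 0,"hand": 10},
  {"offset": [32,132,101],"roll": 0,"hand": 10},
])

```text
clock: 15.98
tool_pos: [0.4832, -0.2877, 0.1619]
orientation: [179.9, -0.1, 6.9]
force: [0.1, 0.1, -1.4]
opening: 0.0258
```

Run:
```python
from h import *
o=ctrl.get_obs();print(o['tool_pos'],o['orientation'],o['force'])
i,K,C=snap('wrist');np.savez('pics/w7.npz',i=i,K=K,C=C)
s,Ks,Cs=snap('side');np.savez('pics/s7.npz',i=s,K=Ks,C=Cs)
u,v=proj(Ks,Cs,[.48,-.29,.1]).astype(int);print(u,v)
a=cv2.resize(s[v-55:v+55,u-65:u+65],(454,384),interpolation=3)
save('j.png',np.hstack([cv2.resize(i[:256,128:384],(384,384),interpolation=3),a[:,:416]]))
```

```text
[ 0.48316811 -0.28772798  0.16190424] [ 1.79941992e+02 -1.10491820e-01  6.87957495e+00] [ 0.0897034   0.14623553 -1.37430543]
255 240
```

View pics/j.png

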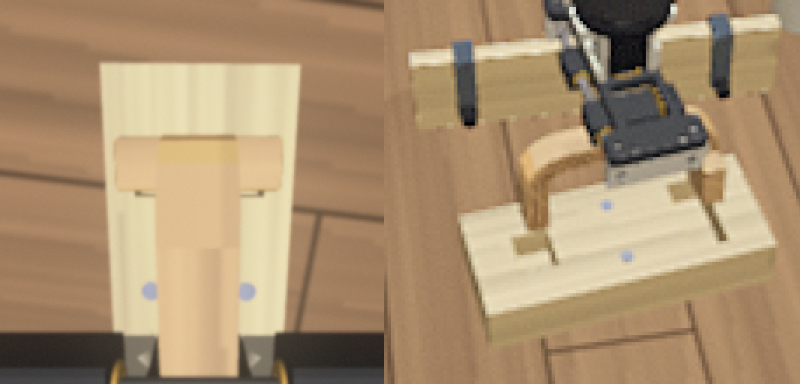

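Run:
```python
from h import *
i,K,C,T,B0=rel('pics/w7.npz')
B=lambda x,y,z:B0(x+192,y,z).round(4)
print('face',B(115,138,.021),B(283,138,.021),'bar',B(158,248,-.018),B(239,247,-.018))
z=T[2,3]-.05
print('pocket near',B(135,194,z),B(265,194,z),'end',B(101,64,z),B(300,65,z),'screws',B(150,291,z),B(247,291,z))
print('side edges',B(113,330,z),B(288,330,z))
# side view: dark pocket-wall edges and foot undersides, cross-check
s=np.load('pics/s7.npz');f=130/454.
S=lambda x,y,z:onplane(s['K'],s['C'],(190+(x-384)*f,185+y*110/384),z).round(4)
R=T[:3,:3];c=T[:3,3]
W=c+R@[.075,0,0];N=c-R@[.075,0,0];print('feet plan',W[:2],N[:2])
print('side: narrow pocket corners',S(513,236,.05),S(546,230,.05),S(557,263,.05),'wide',S(668,186,.05),S(725,240,.05))
print('side: foot narrow bottom',S(526,226,.0944),S(549,232,.0944),'wide',S(703,200,.0944),S(726,198,.0944))
```

```text
pics/w7.npz tool [ 0.4832 -0.2877  0.1619]
face [ 0.0827 -0.033   0.021 ] [0.0827 0.0292 0.021 ] bar [ 0.0486 -0.0144 -0.018 ] [ 0.0489  0.0103 -0.018 ]
pocket near [ 0.0571 -0.0398  0.1119] [0.057  0.0371 0.1119] end [ 0.1267 -0.0555  0.1119] [0.1261 0.0533 0.1119] screws [-0.0026 -0.0327  0.1119] [-0.0026  0.0283  0.1119]
side edges [-0.0289 -0.0575  0.1119] [-0.0288  0.0555  0.1119]
feet plan [ 0.55762897 -0.2787437 ] [ 0.40870923 -0.29671116]
side: narrow pocket corners [ 0.3926 -0.2793  0.05  ] [ 0.4221 -0.2778  0.05  ] [ 0.4259 -0.3151  0.05  ] wide [ 0.5389 -0.2473  0.05  ] [ 0.5749 -0.3164  0.05  ]
side: foot narrow bottom [ 0.4015 -0.306   0.0944] [ 0.4196 -0.3157  0.0944] wide [ 0.5555 -0.3046  0.0944] [ 0.5755 -0.3059  0.0944]
```

Aligned: the wrist view puts the form centre within 1 mm of the bracket centre, and the side view agrees to about 3 mm. Descend to about 1 cm above the form.

jog_arm([
  {"offset": [0,0,6],"roll": 0,"hand": 10},
  {"offset": [0,0,14],"roll": 0,"hand": 10},
  {"offset": [0,0,21],"roll": 0,"hand": 10},
  {"offset": [0,0,27],"roll": 0,"hand": 10},
  {"offset": [0,0,31],"roll": 0,"hand": 10},
  {"offset": [-1,0,33],"roll": 0,"hand": 10},
  {"offset": [-1,0,34],"roll": 0,"hand": 10},
  {"offset": [-1,0,34],"roll": 0,"hand": 10},
  {"offset": [-1,0,34],"roll": 0,"hand": 10},
  {"offset": [-1,0,34],"roll": 0,"hand": 10},
  {"offset": [-1,0,34],"roll": 0,"hand": 10},
  {"offset": [-1,0,34],"roll": 0,"hand": 10},
])

```text
clock: 17.13
tool_pos: [0.4812, -0.288, 0.1268]
orientation: [180.0, -0.0, 6.8]
force: [-0.1, 0.1, -2.1]
opening: 0.0255
```

Run:
```python
from h import *
o=ctrl.get_obs();print(o['tool_pos'],o['orientation'],o['force'],np.abs(o['qvel']).max())
i,K,C=snap('wrist');np.savez('pics/w8.npz',i=i,K=K,C=C)
s,Ks,Cs=snap('side')
a=cv2.resize(s[185:295,190:320],(454,384),interpolation=3)
save('k.png',np.hstack([cv2.resize(i[:256,128:384],(384,384),interpolation=3),a[:,:416]]))
```

```text
[ 0.48122952 -0.28799605  0.12682137] [ 1.79990756e+02 -2.68752545e-02  6.83180309e+00] [-0.11544163  0.06963886 -2.1415926 ] 0.1056327149807614
```

View pics/k.png

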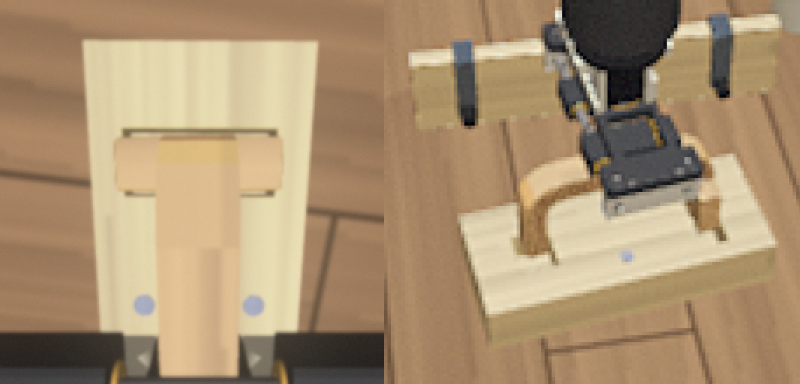

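Run:
```python
from h import *
i,K,C,T,B0=rel('pics/w8.npz')
B=lambda x,y,z:B0(x+192,y,z).round(4)
z=T[2,3]-.05
print('pocket',B(124,130,z),B(277,130,z),B(124,194,z),B(277,194,z),'end',B(82,41,z),B(317,41,z),'screws',B(144,305,z),B(253,305,z))
print('face',B(115,138,.021),B(283,138,.021))
o=ctrl.get_obs();print(o['tool_pos'],o['force'])
```

```text
pics/w8.npz tool [ 0.4812 -0.288   0.1268]
pocket [ 0.0899 -0.0388  0.0768] [0.0899 0.0364 0.0768] [ 0.0591 -0.0402  0.0768] [0.0591 0.0379 0.0768] end [ 0.129  -0.0565  0.0768] [0.1289 0.0531 0.0768] screws [-0.0005 -0.0321  0.0768] [-0.0005  0.0277  0.0768]
face [ 0.0827 -0.033   0.021 ] [0.0827 0.0292 0.021 ]
[ 0.48111801 -0.28799268  0.12666476] [-0.7705708  -0.53979854 -1.26825748]
```

```bash
python3 -c "
from h import *
print(order.close_job())"
```

```text
the job is handed in; nothing more can be done
None
```

I handed the job in with the bracket still held level over the glue-up form; the close-out gave no verdict. The robot clock read about 17 s at the last move.

- **Pick-up:** I gripped the bracket by its flat top. It sat at the same wrist-camera pixels after each press, so it did not slip in the fingers.
- **Tack pad:** I pressed the wide foot and then, after the half turn, the narrow foot squarely onto the pad, with roughly 4–5 N each. I judged the give of about 1 cm from this force and the distance moved; the pad joint itself was not readable.
- **Fence and form:** I crossed the fence with the feet about 0.18 m above the bench. No contact showed up in the last force readings or pictures.
- **Last checks:** The pockets and feet agree within about 1.5 mm in the wrist view and about 3 mm in the side view. The feet are about 9 mm above the form (TCP at 0.127 m) and the arm is still.
- **Disagreements:**
  - The first coarse top-camera estimate of the form was 3–4 mm off from the wrist camera.
  - The wrist camera shows a steady 2 mm sideways offset, which I cancelled by measuring the bracket and form in the same picture.
  - Matching the form's corners between the top and wrist views gave noisy heights (0.024 and 0.077 m, mean 0.051), so I used the stated 0.050 m, which the measured sizes support.

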